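Hook a trapped drain key out of the still's covered duct

ROBOT

A 6-joint arm with a two-finger parallel gripper is mounted at the origin on the work surface. World frame = base frame: x ahead of the robot, y to its left, z up, the work surface at z = 0. Lengths are in m, angles in rad, forces in N, time in s.
With the tool pointing down it reaches from about 0.275 to 0.75 m from the base axis. Payload 10.2 kg.
Tool frame: the origin (TCP) lies midway between the tips of the shut fingers; the grasp point (between the pads) lies ctrl.pinch_z behind it (ctrl.pinch_z is the distance from the TCP to the grasp point, in m); z points along the fingers, x is the direction in which the jaws open and shut, and the axes are right-handed (so a half turn about z gives the same grasp; the last joint's range is limited). The gripper opens to 85 mm and grips with 20 to 120 N. Pads are 22 mm wide; open, the fingers measure 114 mm over their backs; the gripper's body (76 mm by 85 mm) begins 54 mm behind the grasp point. The pads swing forward as they close: fully open they stand 13 mm farther back than shut.
Start: joints at [-0.223, 0.313, 1.498, -0, 1.331, -0.223], TCP at [0.525, -0, 0.231] pointing down, gripper open.
Joint ranges: [-2.94, 2.94], [-0.97, 2.17], [0.19, 2.56], [-1.23, 4.37], [0.02, 3.11], [-2.88, 2.88]. Speed limits (rad/s): [2.39, 2.39, 3.01, 3.14, 3.14, 3.14].

INTERFACE

Orientations are given as a rotation vector (axis times angle).
In Python, from cell import ctrl gives the robot as it stands.
- The arm moves only by the tool servo_tool, never from a script. Its argument "series" is one flat list of numbers, 7 for each row, row after row: the shift along the world's x, y, z in m, then the turn, a rotation vector about the world's x, y, z in units of 5 degrees (1.0 is 5 degrees), then the finger opening in m, from 0 to 0.0854. A call has exactly 10 rows; each row shifts and turns the commanded pose from where the row before left it; what a row does not reach is not made up. A row lasts 1/8 s, in which the tool goes at most 62.5 mm and 10.7 degrees, less where a joint would pass 70% of its speed; a pose out of reach is approached as far as the arm can. A call is refused whole if a number of a shift passes 0.0625 or a number of a turn 1, either way. A call with a gripper value outside its range is refused whole. The fingers move at their own pace and stop on an object; "squeeze" is the grip in N (left out, the last holds). Time passes only in rows, so rows that do not move let the fingers close, or fill a call up. It gives the time, the measured TCP pose, the force and the opening at its end, in the units of the state.
- ctrl.state(): the state, without advancing time (a new reading comes with each control period).
- ctrl.grab_frame(name): name is "scene" or "side" or "wrist"; returns a dict with "img" (420x560x3 uint8, red, green, blue), "fx", "fy", "cx", "cy" (pixels), "k1" (the pictures are not rectified: a ray, as slopes to the right and down, at radius r is drawn at 1 + k1 r^2 times it, then the intrinsics apply), "world_to_cam" (4x4, takes a point from world to camera coordinates). Camera axes: x right, y down, z forward; pixel columns grow to the right and rows downward; lengths in m; the calibration is good to about 2 mm. A picture is of the moment at which its call begins. There is no depth.
- ctrl.finish_job(): hands the job in, once; it reports no verdict.
The state is a dict: "time_s": time; "q": joint angles; "qd": joint speeds; "effort": joint torques, N m; "position": TCP position; "orientation": TCP orientation; "force": force on the tool from outside, world axes, zero at the start; "torque": the same for the moment, N m; "width": finger opening in m.
Only numpy, scipy, OpenCV 4.12 (cv2) and the standard library are available. Lean on these libraries where they do the work, as an engineer would, in place of code of your own. Each camera call takes 0.05 s, during which the arm holds its last target.

TASK

The drain key has slipped deep into the slotted duct of the water still. Take the hooked pick, reach down through the slit in the clear cover and drag the key right out through the duct's open end, then set the pick down clear of the duct. Finally put the key in the yellow tray, without upsetting the bottles and glassware.

Things in the scene. Friction and masses are not known exactly. Their poses are not given: they have to be found in the camera images.
- duct: Fixed low duct. Origin: middle of its open mouth, on the bench, which is the duct's floor; x runs level from the mouth inward, z up; faces the robot, up to 17 degrees askew. Inside 165 mm deep, 50 wide, 24 high; blue side walls 16 mm thick; inner end closed. A teal box 130 mm wide, 40 mm high stands from 180 to 240 mm past the mouth, with steel stubs to 60 mm.
- duct_mouth (a point): Same point as the duct's origin. The duct's clear cover (underside 24 mm, top 29 mm above the bench) has a slit 14 mm wide along its whole middle line (y = 0 of the duct), open at the mouth and too narrow for fingers; small screw heads on the cover stand 3 mm proud.
- key: Loose drain key lying flat: brass shank, red ring eye; 108 mm long, 12 mm high, 40 to 85 g. Origin: underside of the shank (10 mm wide) near mid-length; x points to the eye. Starts inside the duct, eye innermost, the eye's centre 115 to 140 mm past the mouth, within 4 mm of the slit's middle line. The brass bit at the other end is 18 mm wide.
- key_eye (a point): Centre of the key's ring eye, 6 mm above its underside, 42 mm along x from the key's origin. The eye is a flat horizontal ring with an upright through hole 22 mm wide; outer diameter 36 mm.
- key_bit (a point): Middle of the end face of the key's bit, 48 mm from the key's origin on the other side, 6 mm above its underside.
- pick: Loose hooked pick, 110 g. Blue handle bar 70 mm long, 16 wide, 20 high; origin at its centre; x along it towards the hook, z up. An 8 mm rod runs on to x = 90 mm, where a 6 mm thick prong bends straight down 85 mm; an 8 mm rod sticks out behind to x = -79 mm. Starts level on the rest, prong hanging down, handle centre 100 mm above the bench.
- pick_tip (a point): Lower end of the pick's prong: x = 90 mm, z = -85 mm from the pick's origin.
- rest: Fixed stand, left or right of the duct: grey base plate 150 x 70 mm, two uprights whose 10 mm thick V forks hold the pick's rods at x = -55 and 65 mm, rod axes 100 mm above the bench. Origin: on the bench below the centre of the resting pick's handle; x along the pick. The V sides slope 45 degrees and reach about 112 mm high, 38 mm wide at the top.
- tray: Fixed open yellow tray, 170 mm (x) x 120 mm (y) x 28 mm high, walls and floor 5 mm. Origin: centre of its underside on the bench. On the other side of the duct from the rest.
- amber_bottle: Loose amber bottle, 60 mm wide, 150 mm high, origin at the centre of its underside. Leave standing.
- white_bottle: Loose white bottle, 56 mm wide, 140 mm high, origin at the centre of its underside. Leave standing.
- beaker: Loose glass beaker, 66 mm wide, 85 mm high, origin at the centre of its underside. Leave standing.
- flask: Loose glass flask, 84 mm wide, 150 mm high, origin at the centre of its underside. Leave standing.
Not all that is in view belongs to the job. Of the things like the key, leave any that is green, grey or turquoise; of the rest the larger one is meant.

How it is judged:
On the way, in this order (a step that is already met when the one before it is completed fails the run):
1. the pick's prong reaches down through the slit into the duct (z of pick_tip in the frame of duct below 0.02 m and x of pick_tip in the frame of duct between 0.04 and 0.165 m and y of pick_tip in the frame of duct between -0.02 and 0.02 m), for 0.1 s.
2. the key is dragged wholly out of the mouth with the pick's prong still at its eye (x of key_eye in the frame of duct below -0.014 m and horizontal distance between pick_tip and key_eye below 0.035 m and height (world z) of each of pick_tip, key_eye below 0.03 m), for 0.1 s.
At the end, for the whole second after the job is handed in: Key at rest in the tray: eye centre and bit end within 80 mm along and 55 mm across of its centre, below 26 mm over the bench. Pick let go, at rest, not touching the duct, its tip beside the duct (over 45 mm off its middle line) or over 10 mm before its mouth. Glassware stands (x of key_eye in the frame of tray between -0.08 and 0.08 m and y of key_eye in the frame of tray between -0.055 and 0.055 m and z of each of key_eye, key_bit in the frame of tray below 0.026 m and x of key_bit in the frame of tray between -0.08 and 0.08 m and y of key_bit in the frame of tray between -0.055 and 0.055 m and linear speed of each of key, pick below 0.03 m/s and height (world z) of pick above 0 m and (x of pick_tip in the frame of duct below -0.01 m or y of pick_tip in the frame of duct below -0.045 m or y of pick_tip in the frame of duct above 0.045 m) and contact force between pick and duct below 0.05 N).
It fails at once if a bottle, the beaker or the flask is knocked over or pushed more than 80 mm (angle between any of amber_bottle, white_bottle, beaker, flask's own z axis and vertical above 0.6 rad or distance of any of amber_bottle, white_bottle, beaker, flask from where it was at the start of the episode above 0.08 m).
It also fails if it takes over 67 s, if anything falls off the work surface, if the arm or the gripper's body presses on something with over 40 N, if the wrist force passes 120 N, or if a joint passes its speed limit or range.

## Working session

There is one attempt and no reset: what is moved stays moved. The work goes in short steps, Python scripts to look and compute and a tool call to move; the robot and the scene stay as the last step left them, time stands still between calls to the robot, and variables do not carry over. Pictures are saved under pics/ and viewed, and the job is handed in when it is done.

Besides the shell and the picture viewer there is one more tool, called after "Emit:" by a JSON object that holds its "api" and its "payload". servo_tool: Moves the arm, as the interface text tells. Its arguments: {"type":"object","properties":{"series":{"type":"array"},"squeeze":{"type":"number"}},"required":["series"]}

```bash
mkdir -p pics; ls
python3 - <<'E'
from cell import ctrl
import cv2,pickle
print(ctrl.state(), ctrl.pinch_z)
for n in ["scene","side","wrist"]:
    f=ctrl.grab_frame(n); pickle.dump(f,open(f"pics/{n}0.pkl","wb"))
    cv2.imwrite(f"pics/{n}0.png",cv2.cvtColor(f["img"],cv2.COLOR_RGB2BGR))
    print(n,f["fx"],f["fy"],f["cx"],f["cy"],f["k1"],f["world_to_cam"].round(3).tolist())
E
```

```text
pics
{'time_s': 0.0, 'q': array([-2.23399343e-01,  3.13455359e-01,  1.49846683e+00, -4.02287514e-06,
        1.33099614e+00, -2.23390206e-01]), 'qd': array([ 0.00032308,  0.00056512, -0.00096789,  0.00141869,  0.00013457,
        0.00138855]), 'effort': array([-5.78409599e-04, -4.12261176e+01, -2.59742296e+01, -3.58453699e-04,
        4.11797926e-03, -1.23038126e-05]), 'position': array([5.24732660e-01, 4.78933620e-05, 2.30721136e-01]), 'orientation': array([-3.14130211e+00,  1.28459419e-05,  2.03179835e-03]), 'force': array([-0.25906738,  0.07679938, -0.79857193]), 'torque': array([-0.00642387,  0.0220263 ,  0.0259488 ]), 'width': 0.08543681415204583} 0.0187
scene 493.4142845827588 493.4142845827588 273.9148649674586 209.03224425285126 -0.12873690821793102 [[0.494, 0.87, -0.0, -0.303], [0.697, -0.396, -0.598, -0.378], [-0.52, 0.295, -0.801, 1.383], [0.0, 0.0, 0.0, 1.0]]
side 424.60573396061665 424.60573396061665 275.4773110581101 214.92253383878094 -0.13539067758463516 [[-0.84, -0.543, 0.016, 0.498], [-0.29, 0.422, -0.859, 0.256], [0.46, -0.726, -0.512, 0.661], [0.0, 0.0, 0.0, 1.0]]
wrist 308.9566397804064 308.9566397804064 281.05312718531985 214.13879996638025 0.01678411517030301 [[1.0, -0.0, -0.002, -0.523], [0.0, -0.958, 0.288, -0.037], [-0.002, -0.288, -0.958, 0.379], [0.0, 0.0, 0.0, 1.0]]
```

View pics/scene0.png

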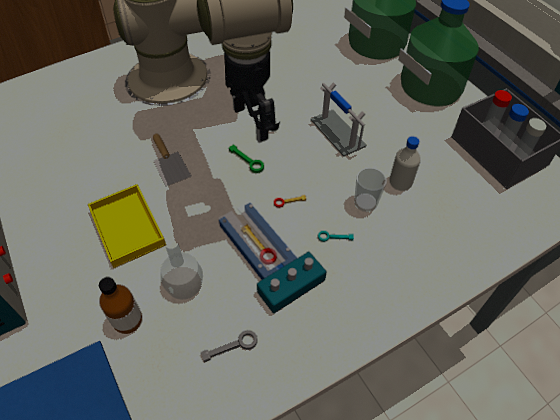

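View pics/side0.png

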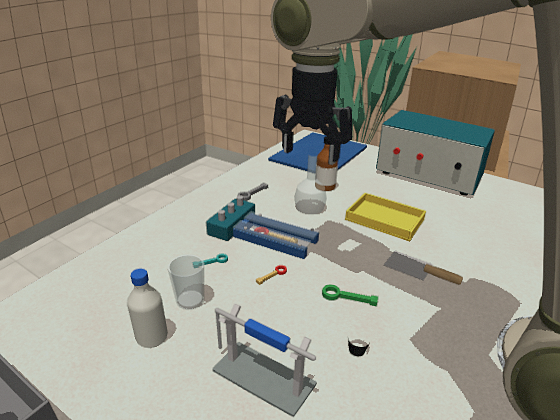

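View pics/wrist0.png

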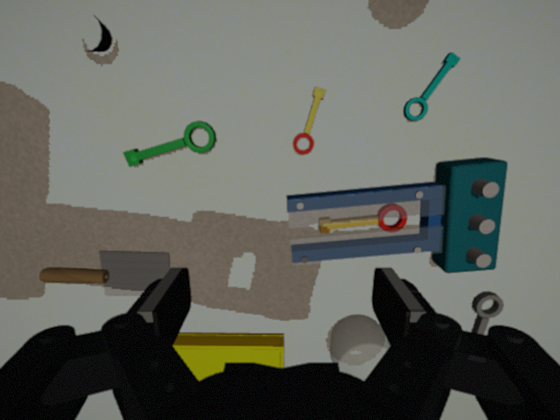

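Candidates for the key in the wrist view are green (203,137), a small brass/red one (303,144), brass/red in the duct (392,217), turquoise (417,108) and grey (488,303). By the description I choose the one in the duct. Next come close crops.

Run:
```python
import cv2
def crop(n,x0,x1,y0,y1,s,o):
    im=cv2.imread(f"pics/{n}0.png")[y0:y1,x0:x1]
    cv2.imwrite(f"pics/{o}.png",cv2.resize(im,None,fx=s,fy=s,interpolation=cv2.INTER_CUBIC))
crop("wrist",275,515,150,290,3.3,"c1")
crop("scene",205,345,190,315,4.5,"c2")
crop("scene",300,380,75,165,6,"c3")
crop("side",200,330,290,415,4.5,"c4")
crop("scene",80,210,175,305,4.5,"c5")
crop("side",200,330,185,265,6,"c6")
```

```text
(no output)
```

View pics/c1.png

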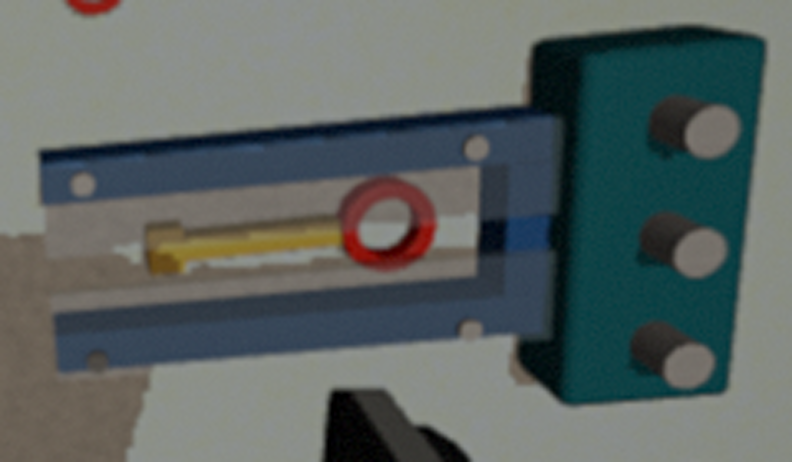

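View pics/c2.png

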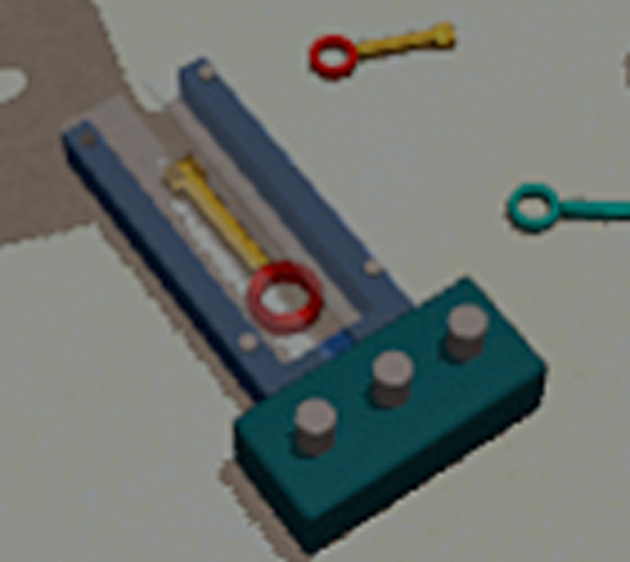

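View pics/c3.png

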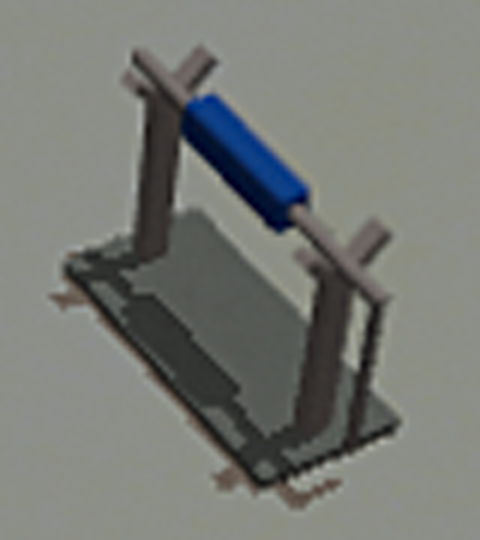

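View pics/c4.png

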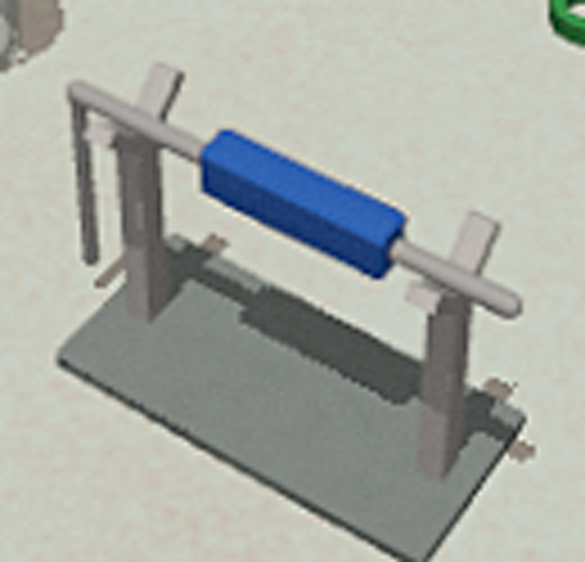

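View pics/c5.png

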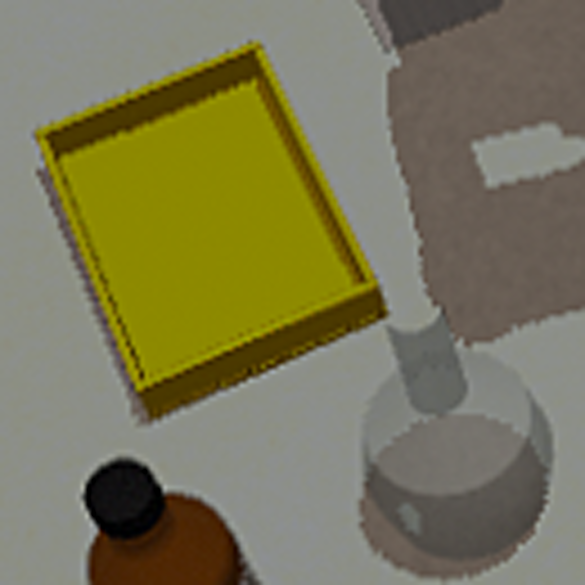

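View pics/c6.png

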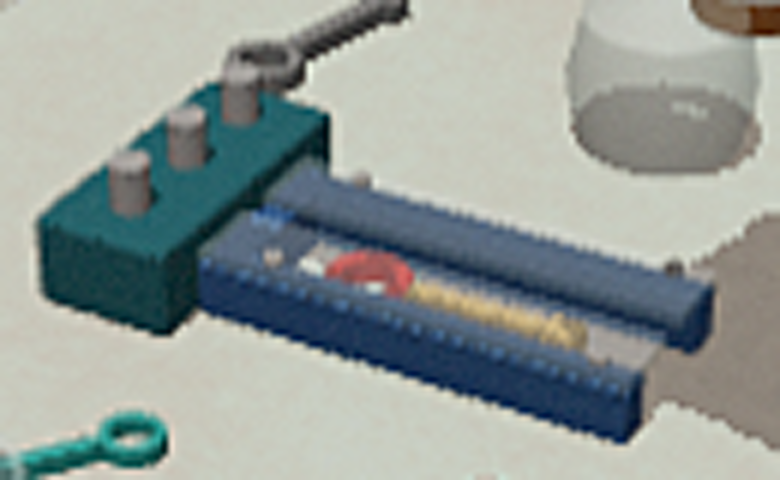

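```bash
cat > h.py <<'E'
import numpy as np,cv2,pickle
from scipy.optimize import least_squares
C={"c1":("wrist",3.3,275,150),"c2":("scene",4.5,205,190),"c3":("scene",6,300,75),"c4":("side",4.5,200,290),"c5":("scene",4.5,80,175),"c6":("side",6,200,185)}
def px(c,u,v):
    n,s,x,y=C[c]; return (u+.5)/s-.5+x,(v+.5)/s-.5+y
def proj(f,P):
    P=np.atleast_2d(P); M=f["world_to_cam"]; p=P@M[:3,:3].T+M[:3,3]
    a=p[:,:2]/p[:,2:]; r=(a**2).sum(1,keepdims=True); a=a*(1+f["k1"]*r)
    return a*[f["fx"],f["fy"]]+[f["cx"],f["cy"]]
def ray(f,u,v):
    K=np.array([[f["fx"],0,f["cx"]],[0,f["fy"],f["cy"]],[0,0,1]])
    a=cv2.undistortPoints(np.array([[[u,v]]],float),K,np.array([f["k1"],0,0,0,0]))[0,0]
    M=f["world_to_cam"];R=M[:3,:3]; return -R.T@M[:3,3], R.T@np.array([a[0],a[1],1])
def onz(f,u,v,z):
    o,d=ray(f,u,v); return o+d*(z-o[2])/d[2]
def fr(n,k=0): return pickle.load(open(f"pics/{n}{k}.pkl","rb"))
def T(p,L):
    c,s=np.cos(p[2]),np.sin(p[2]); L=np.atleast_2d(L); z=p[3] if len(p)>3 else 0
    return np.c_[p[0]+c*L[:,0]-s*L[:,1],p[1]+s*L[:,0]+c*L[:,1],L[:,2]+z]
def fit(obs,p0):
    # obs list (frame,u,v,local)
    def r(p): return np.concatenate([proj(f,T(p,l))[0]-[u,v] for f,u,v,l in obs])
    s=least_squares(r,p0,loss="soft_l1"); return s.x,r(s.x).reshape(-1,2)
E
python3 - <<'E'
from h import *
F={n:fr(n) for n in("scene","side","wrist")}
def run(name,o,p0):
    obs=[(F[C[c][0]],*px(c,u,v),np.array(l)/1000) for c,u,v,l in o]
    p,r=fit(obs,p0); print(name,p.round(4),"yawdeg",np.degrees(p[2]).round(2)); 
    for (c,u,v,l),e in zip(o,r): print("   ",c,l,e.round(1))
    return p
d=[("c1",40,157,(0,41,24)),("c1",42,206,(0,25,24)),("c1",57,372,(0,-41,24)),("c1",57,330,(0,-25,24)),("c1",552,214,(180,7,26)),("c1",552,250,(180,-7,26)),
("c1",712,131,(210,40,60)),("c1",698,252,(210,0,60)),("c1",689,366,(210,-40,60)),
("c2",468,278,(180,65,40)),("c2",235,425,(180,-65,40)),("c2",545,368,(240,65,40)),("c2",312,553,(240,-65,0)),("c2",65,130,(0,-41,24)),("c2",68,160,(0,-41,0)),("c2",392,369,(210,0,60)),
("c6",165,250,(180,65,40)),("c6",165,333,(180,65,0)),("c6",40,225,(240,65,40)),("c6",328,118,(180,-65,40)),("c6",640,375,(0,41,24)),("c6",625,442,(0,41,0)),("c6",713,285,(0,-41,24))]
D=run("duct",d,[.55,.03,0])
k=[("c1",388,223,(42,0,6)),("c2",285,297,(42,0,6)),("c6",370,275,(42,0,6)),("c1",147,247,(-48,0,8)),("c2",182,170,(-48,0,8))]
K=run("key",k,[.6,.03,0])
E_=T(K,[[.042,0,.006],[-.048,0,.006]]); 
c,s=np.cos(D[2]),np.sin(D[2])
print("eye,bit in duct",((E_[:,:2]-D[:2])@np.array([[c,-s],[s,c]])).round(4))
P=run("pick",[("c3",137,55,(-79,0,0)),("c3",382,296,(90,0,0)),("c3",355,445,(90,0,-85)),("c4",92,262,(90,0,-85)),("c4",73,90,(90,0,2)),("c4",517,305,(-79,0,0))],[.45,.3,0,.1])
run("pick180",[("c3",137,55,(-79,0,0)),("c3",382,296,(90,0,0)),("c3",355,445,(90,0,-85)),("c4",92,262,(90,0,-85)),("c4",73,90,(90,0,2)),("c4",517,305,(-79,0,0))],[.45,.3,1,.1])
for yaw in (0,1.57):
  run("tray",[("c5",40,133,(-85,-60,28)),("c5",258,43,(-85,60,28)),("c5",383,290,(85,60,28)),("c5",142,388,(85,-60,28)),("c5",150,420,(85,-60,0)),("c5",385,318,(85,60,0))],[.5,-.2,yaw])
f=F["scene"]
for n,u,v in [("flask",180,292),("amber",125,325),("beaker",366,208),("white",403,185),("green",243,158),("smallkey",290,200)]: print(n,onz(f,u,v,0).round(3))
print("rest tops z", onz(F["scene"],*px("c3",205,50),.112))
E
```

```text
duct [ 0.5331 -0.0529  0.0912] yawdeg 5.22
    c1 (0, 41, 24) [-0.6  1.4]
    c1 (0, 25, 24) [-0.1 -0.3]
    c1 (0, -41, 24) [-0.   0.5]
    c1 (0, -25, 24) [-1.1  1.3]
    c1 (180, 7, 26) [ 1.  -0.9]
    c1 (180, -7, 26) [ 0.3 -0.5]
    c1 (210, 40, 60) [1.1 0.4]
    c1 (210, 0, 60) [1.4 0.6]
    c1 (210, -40, 60) [0.5 0.5]
    c2 (180, 65, 40) [ 0.2 -3.2]
    c2 (180, -65, 40) [-1.9 -3.2]
    c2 (240, 65, 40) [ 1.6 -1.9]
    c2 (240, -65, 0) [-1.2  0.7]
    c2 (0, -41, 24) [-0.9 -0.8]
    c2 (0, -41, 0) [-0.5 -1.1]
    c2 (210, 0, 60) [ 0.  -1.5]
    c6 (180, 65, 40) [-0.9  1.3]
    c6 (180, 65, 0) [-0.1  2.3]
    c6 (240, 65, 40) [-2.  -1.4]
    c6 (180, -65, 40) [ 1.1 -1.4]
    c6 (0, 41, 24) [-2.4  3.8]
    c6 (0, 41, 0) [-0.4  1.7]
    c6 (0, -41, 24) [0.4 0.3]
key [ 0.6195 -0.0448  0.0883] yawdeg 5.06
    c1 (42, 0, 6) [0.1 0.7]
    c2 (42, 0, 6) [ 0.  -0.7]
    c6 (42, 0, 6) [-0.7  2.2]
    c1 (-48, 0, 8) [ 0.6 -0. ]
    c2 (-48, 0, 8) [-0.6 -2.3]
eye,bit in duct [[0.1287 0.    ]
 [0.0387 0.0003]]
pick [0.4243 0.2901 0.0142 0.1001] yawdeg 0.82
    c3 (-79, 0, 0) [-0.5 -0.8]
 
[... 368 characters left out ...]
, 0, 0) [0.3 0.4]
tray [ 0.446  -0.2743 -0.0154] yawdeg -0.88
    c5 (-85, -60, 28) [-1.4 -0.7]
    c5 (-85, 60, 28) [ 0.7 -0.9]
    c5 (85, 60, 28) [-0.3 -0.8]
    c5 (85, -60, 28) [-1.3  0.9]
    c5 (85, -60, 0) [0.5 0.7]
    c5 (85, 60, 0) [1.6 0.3]
tray [ 0.446  -0.2743 -0.0154] yawdeg -0.88
    c5 (-85, -60, 28) [-1.4 -0.7]
    c5 (-85, 60, 28) [ 0.7 -0.9]
    c5 (85, 60, 28) [-0.3 -0.8]
    c5 (85, -60, 28) [-1.3  0.9]
    c5 (85, -60, 0) [0.5 0.7]
    c5 (85, 60, 0) [1.6 0.3]
flask [ 0.647 -0.235  0.   ]
amber [ 0.661 -0.357  0.   ]
beaker [0.66  0.212 0.   ]
white [0.648 0.327 0.   ]
green [0.389 0.042 0.   ]
smallkey [0.556 0.075 0.   ]
rest tops z [0.37121564 0.3055338  0.112     ]
```

Fits agree to about 1–2 px. The duct is at (0.533,-0.053), yaw 5.2°; the key eye is 129 mm in, on the middle line. The pick is at (0.424,0.290,0.100), yaw 0.8°, and the tray at (0.446,-0.274). I'll move above the pick.

Emit:
{"api": "servo_tool", "payload": {"series": [-0.01,0.029,0,0,0,1,0.0854,-0.01,0.029,0,0,0,1,0.0854,-0.01,0.029,0,0,0,1,0.0854,-0.01,0.029,0,0,0,1,0.0854,-0.01,0.029,0,0,0,1,0.0854,-0.01,0.029,0,0,0,1,0.0854,-0.01,0.029,0,0,0,1,0.0854,-0.01,0.029,0,0,0,1,0.0854,-0.01,0.029,0,0,0,1,0.0854,-0.01,0.029,0,0,0,1,0.0854], "squeeze": 60}}

```text
time_s: 1.4
position: [0.4245, 0.2909, 0.2311]
orientation: [-2.845, -1.332, 0.001]
force: [0.5, -0.5, 0.1]
width: 0.0852
```

Emit:
{"api": "servo_tool", "payload": {"series": [0,0,-0.005,0,0,1,0.05,0,0,-0.005,0,0,1,0.05,0,0,-0.005,0,0,1,0.05,0,0,-0.005,0,0,1,0.05,0,0,-0.005,0,0,1,0.05,0,0,-0.005,0,0,1,0.05,0,0,-0.005,0,0,1,0.05,0,0,-0.005,0,0,1,0.05,0,0,0,0,0,0.15,0.05,0,0,0,0,0,0,0.05]}}

```text
time_s: 2.65
position: [0.425, 0.29, 0.1914]
orientation: [2.208, 2.234, 0.0]
force: [-0.4, -0.3, -0.1]
width: 0.0501
```

```bash
cat >> h.py <<'E'
def snap(ctrl,n,k,box=None,s=1):
    f=ctrl.grab_frame(n); pickle.dump(f,open(f"pics/{n}{k}.pkl","wb"))
    im=cv2.cvtColor(f["img"],cv2.COLOR_RGB2BGR)
    cv2.imwrite(f"pics/{n}{k}.png",im)
    if box:
        x0,x1,y0,y1=box; cv2.imwrite(f"pics/{n}{k}c.png",cv2.resize(im[y0:y1,x0:x1],None,fx=s,fy=s,interpolation=cv2.INTER_CUBIC))
    return f
E
python3 - <<'E'
from cell import ctrl
from h import *
s=ctrl.state(); print(s["time_s"],s["position"],s["orientation"],s["q"],s["width"])
f=snap(ctrl,"wrist",1); 
for n,L in [("rear",(-.079,0,0)),("bend",(.09,0,0)),("h1",(.035,.008,.01)),("h2",(-.035,-.008,.01))]: print(n,proj(f,T([.4243,.2901,.0142,.1001],[L])))
E
```

```text
2.65 [0.42503173 0.29000833 0.19139894] [2.20838505e+00 2.23439515e+00 8.17152183e-05] [ 3.70765434e-01  3.24780378e-01  1.58941110e+00  4.31901230e-06
  1.22734601e+00 -1.21174114e+00] 0.05005924556462635
rear [[280.22474559 113.14341906]]
bend [[280.89875618 316.92771767]]
h1 [[290.80758206 264.48546826]]
h2 [[269.38259047 176.71965625]]
```

View pics/wrist1.png

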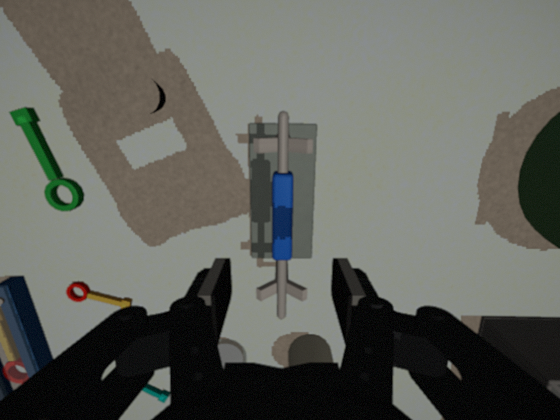

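Seen: rod rear end at (283,113) and bend at (281,315), against predictions of (280,113) and (281,317). This agrees, so I'll descend and grip.

Emit:
{"api": "servo_tool", "payload": {"series": [0,0.0002,-0.018,0,0,0,0.05,0,0.0002,-0.018,0,0,0,0.05,0,0.0002,-0.018,0,0,0,0.05,0,0.0002,-0.018,0,0,0,0.05,0,0,-0.018,0,0,0,0.05,0,0,-0.018,0,0,0,0.05,0,0,-0.0024,0,0,0,0.05,0,0,0,0,0,0,0.01,0,0,0,0,0,0,0.01,0,0,0,0,0,0,0.01], "squeeze": 60}}

```text
time_s: 3.95
position: [0.4254, 0.2908, 0.0817]
orientation: [2.207, 2.235, 0.002]
force: [-1.0, -3.0, 5.2]
width: 0.0153
```

Emit:
{"api": "servo_tool", "payload": {"series": [0,0,0,0,0,0,0.01,0,0,0,0,0,0,0.01,0,0,0,0,0,0,0.01,0,0,0.01,0,0,0,0.01,0,0,0.02,0,0,0,0.01,0,0,0.02,0,0,0,0.01,0,0,0.02,0,0,0,0.01,0,0,0.02,0,0,0,0.01,0,0,0,0,0,0,0.01,0,0,0,0,0,0,0.01]}}

```text
time_s: 5.2
position: [0.4246, 0.2907, 0.1702]
orientation: [-2.206, -2.236, 0.002]
force: [-0.4, 0.6, -1.8]
width: 0.0152
```

Run:
```python
from cell import ctrl
from h import *
s=ctrl.state(); print(s["time_s"],s["position"],s["orientation"],s["width"])
f=snap(ctrl,"side",2); f=snap(ctrl,"scene",2,(290,400,40,150),6)
```

```text
5.2 [0.42461045 0.29068497 0.17020725] [-2.20639701e+00 -2.23563857e+00  1.58005863e-03] 0.015237740027833914
```

View pics/side2.png

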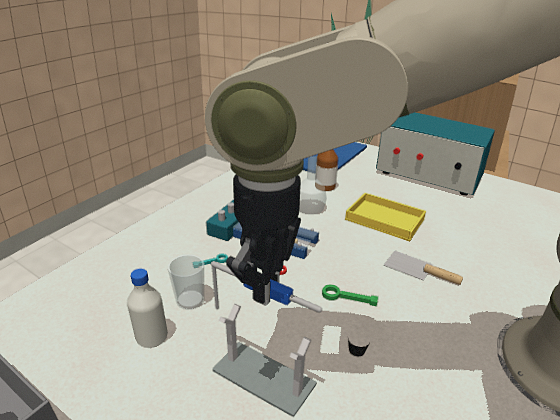

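View pics/scene2c.png

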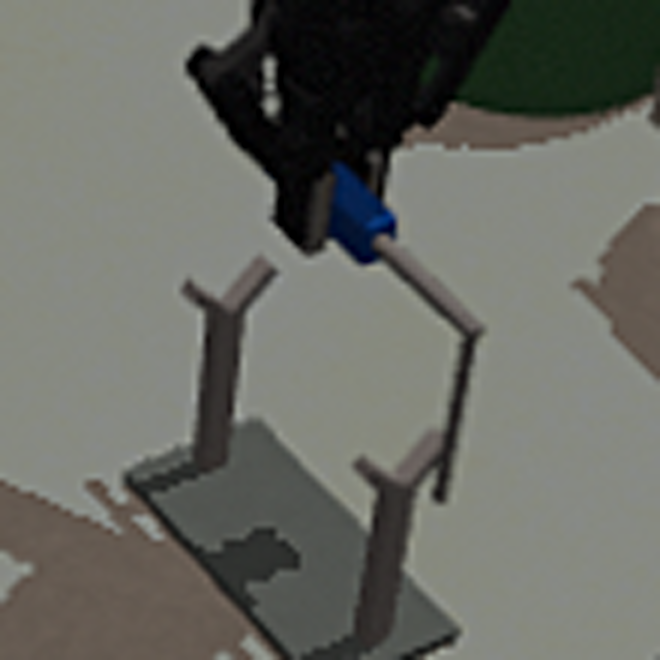

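Run:
```python
from h import *
s=fr("scene",2);d=fr("side",2)
q=lambda u,v:((u+.5)/6-.5+290,(v+.5)/6-.5+40)
im=cv2.imread("pics/side2.png")[240:330,190:340]; cv2.imwrite("pics/side2c.png",cv2.resize(im,None,fx=5,fy=5,interpolation=cv2.INTER_CUBIC))
o=[(s,*q(475,326),np.array([.09,0,0])),(s,*q(440,499),np.array([.09,0,-.085])),(d,216,265,np.array([.09,0,.002])),(d,216,309,np.array([.09,0,-.085])),(d,321,309,np.array([-.079,0,0]))]
p,r=fit(o,[.424,.29,0,.19]);print(p,r.round(1)); print(T(p,[.09,0,-.085]))
```

```text
[0.42302865 0.28868211 0.03158349 0.18708766] [[-0.5  0.2]
 [-0.   0.1]
 [-3.7 -1.7]
 [ 0.1  0.4]
 [ 0.7  0.5]]
[[0.51298376 0.29152415 0.10208766]]
```

View pics/side2c.png

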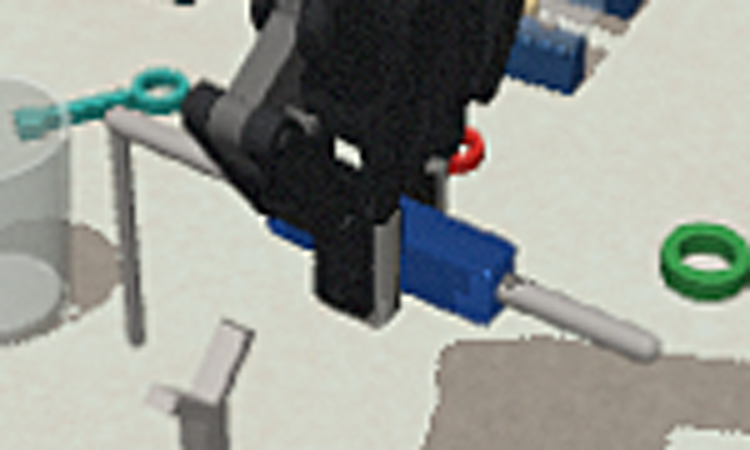

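Run:
```python
from h import *
s=fr("scene",2);d=fr("side",2)
q=lambda u,v:((u+.5)/6-.5+290,(v+.5)/6-.5+40)
w=lambda u,v:((u+.5)/5-.5+190,(v+.5)/5-.5+240)
def tri(a,b):
    o1,d1=ray(s,*a);o2,d2=ray(d,*b);d1/=np.linalg.norm(d1);d2/=np.linalg.norm(d2)
    t=np.linalg.lstsq(np.c_[d1,-d2],o2-o1,rcond=None)[0];A=o1+t[0]*d1;B=o2+t[1]*d2
    return (A+B)/2,np.linalg.norm(A-B)
print(tri(q(440,499),w(137,343)),tri(q(477,326),w(112,117)))
o=[(s,*q(475,326),np.array([.09,0,0])),(s,*q(440,499),np.array([.09,0,-.085])),(d,*w(112,117),np.array([.09,0,.002])),(d,*w(137,343),np.array([.09,0,-.085])),(d,*w(655,350),np.array([-.079,0,0]))]
p,r=fit(o,[.424,.29,0,.19]);print(p,r.round(1)); print(T(p,[.09,0,-.085]))
```

```text
(array([0.51307055, 0.29036994, 0.10336163]), np.float64(0.0015949991758324367)) (array([0.51446072, 0.29146682, 0.18889376]), np.float64(0.0013045487984238101))
[0.42346444 0.2895188  0.01702866 0.18806769] [[-0.5  0. ]
 [-0.   0. ]
 [ 0.2 -0.5]
 [-1.   0.4]
 [ 0.2  0.1]]
[[0.51345139 0.29105131 0.10306769]]
```

Emit:
{"api": "servo_tool", "payload": {"series": [0.0147,-0.0339,0,0,0,0.085,0.01,0.0147,-0.0339,0,0,0,0.085,0.01,0.0147,-0.0339,0,0,0,0.085,0.01,0.0147,-0.0339,0,0,0,0.085,0.01,0.0147,-0.0339,0,0,0,0.085,0.01,0.0147,-0.0339,0,0,0,0.085,0.01,0.0147,-0.0339,0,0,0,0.085,0.01,0.0147,-0.0339,0,0,0,0.085,0.01,0.0147,-0.0339,0,0,0,0.085,0.01,0.0147,-0.0339,0,0,0,0.085,0.01]}}

```text
time_s: 6.55
position: [0.5721, -0.0493, 0.1701]
orientation: [-2.121, -2.316, 0.001]
force: [-0.1, -0.4, -1.4]
width: 0.0152
```

Emit:
{"api": "servo_tool", "payload": {"series": [0,0,0,0,0,0,0.01,0,0,-0.01,0,0,0,0.01,0,0,-0.01,0,0,0,0.01,0,0,-0.01,0,0,0,0.01,0,0,-0.01,0,0,0,0.01,0,0,-0.01,0,0,0,0.01,0,0,0,0,0,0,0.01,0,0,0,0,0,0,0.01,0,0,0,0,0,0,0.01,0,0,0,0,0,0,0.01]}}

```text
time_s: 7.8
position: [0.5721, -0.0482, 0.1212]
orientation: [2.122, 2.316, 0.0]
force: [0.3, 1.1, -1.4]
width: 0.0151
```

Run:
```python
from cell import ctrl
from h import *
s=ctrl.state(); print(s["time_s"],s["position"],s["orientation"],s["width"],s["force"])
snap(ctrl,"side",3,(200,330,185,275),6); snap(ctrl,"scene",3,(205,345,190,315),5);snap(ctrl,"wrist",3)
```

```text
7.8 [ 0.57209771 -0.04824729  0.12115698] [2.12215781e+00 2.31589899e+00 3.13832521e-04] 0.015062062966138726 [ 0.27519134  1.13414074 -1.42354739]
```

View pics/side3c.png

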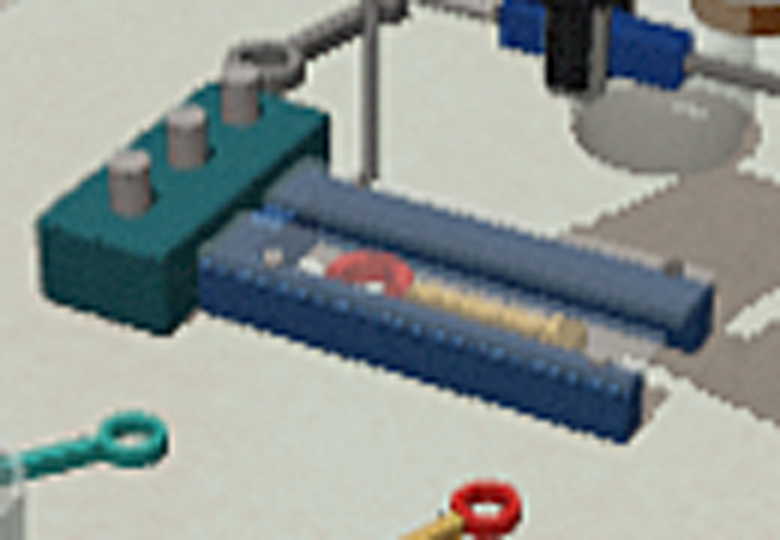

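View pics/scene3c.png

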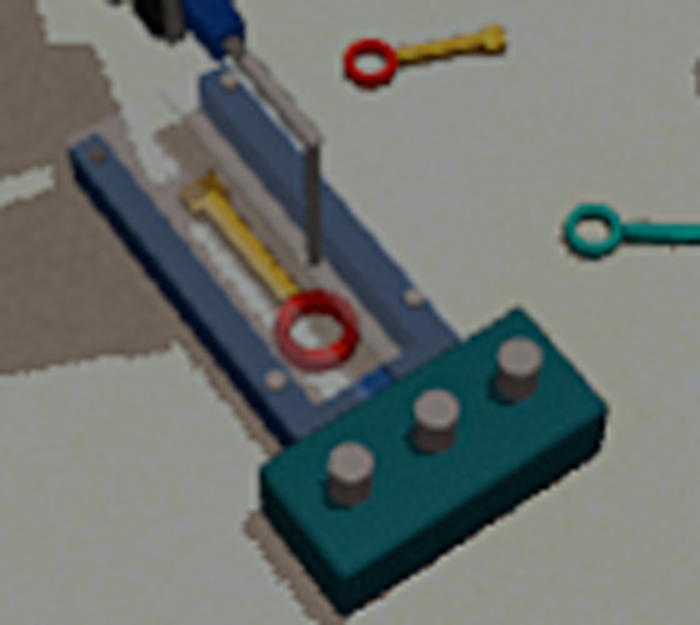

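View pics/wrist3.png

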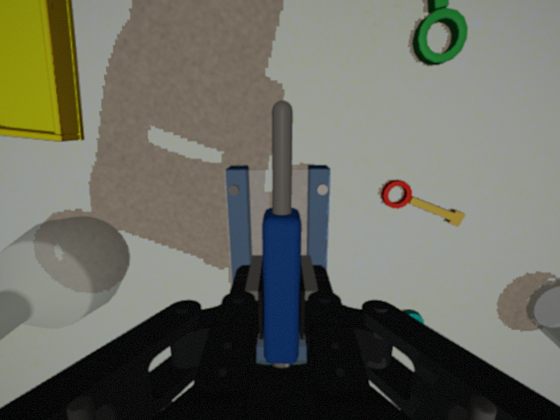

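```bash
cat >> h.py <<'E'
def tri(f,a,g,b):
    o1,d1=ray(f,*a);o2,d2=ray(g,*b);d1/=np.linalg.norm(d1);d2/=np.linalg.norm(d2)
    t=np.linalg.lstsq(np.c_[d1,-d2],o2-o1,rcond=None)[0];A=o1+t[0]*d1;B=o2+t[1]*d2
    return (A+B)/2,np.linalg.norm(A-B)
DU=np.array([.5331,-.0529,.0912])
def toduct(P):
    c,s=np.cos(DU[2]),np.sin(DU[2]); d=np.asarray(P)[:2]-DU[:2]; return np.array([c*d[0]+s*d[1],-s*d[0]+c*d[1]])
E
python3 - <<'E'
from h import *
s=fr("scene",3);d=fr("side",3)
S=lambda u,v:((u+.5)/5-.5+205,(v+.5)/5-.5+190)
W=lambda u,v:((u+.5)/6-.5+200,(v+.5)/6-.5+185)
p,e=tri(s,S(314,262),d,W(370,183));print(p,e,toduct(p))
p,e=tri(s,S(316,329),d,W(370,275));print("eye",p,e,toduct(p))
# slit centre at x=180 z=24..29 in scene image check
for z in(.024,.029):print(proj(s,T(DU,[[.18,-.007,z],[.18,.007,z]])))
p,e=tri(s,S(314,148),d,W(370,183));
b=onz(s,*S(372,384),.012); print(toduct(b))
E
```

```text
[ 0.65986647 -0.04139971  0.05388414] 0.0006374585566246275 [ 1.27287025e-01 -9.25885266e-05]
eye [ 0.66285692 -0.04382618  0.00962022] 0.0028002990056575465 [ 0.13004405 -0.00278133]
[[279.50548033 270.03628851]
 [285.22832672 266.54703884]]
[[279.52851836 268.78216803]
 [285.27504451 265.28400371]]
[0.16697512 0.00106178]
```

Tip at duct (0.127, 0.000), z 0.054, above the slit and eye. I'll lower it in steps and watch the force.

Emit:
{"api": "servo_tool", "payload": {"series": [0,0,-0.006,0,0,0,0.01,0,0,-0.006,0,0,0,0.01,0,0,-0.004,0,0,0,0.01,0,0,-0.004,0,0,0,0.01,0,0,-0.004,0,0,0,0.01,0,0,-0.004,0,0,0,0.01,0,0,-0.004,0,0,0,0.01,0,0,-0.004,0,0,0,0.01,0,0,0,0,0,0,0.01,0,0,0,0,0,0,0.01]}}

```text
time_s: 9.2
position: [0.5721, -0.0482, 0.085]
orientation: [2.122, 2.316, 0.0]
force: [-0.3, -0.4, -1.1]
width: 0.015
```

Run:
```python
from cell import ctrl
from h import *
s=ctrl.state(); print(s["time_s"],s["position"],s["orientation"],s["width"],s["force"])
snap(ctrl,"side",4,(200,330,185,275),6); snap(ctrl,"scene",4,(205,345,190,315),5)
```

```text
9.2 [ 0.57210318 -0.04823879  0.08501706] [2.12230061e+00 2.31601208e+00 1.71760677e-04] 0.014991666759022467 [-0.32803702 -0.37813382 -1.14339985]
```

View pics/side4c.png

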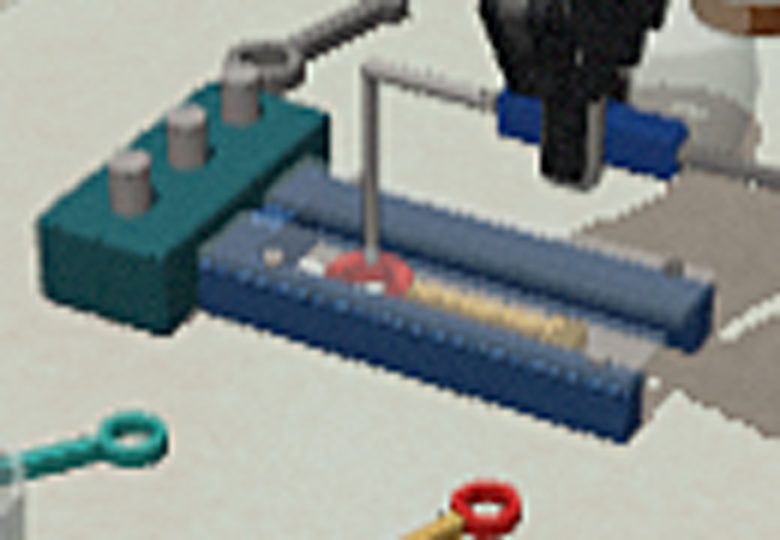

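View pics/scene4c.png

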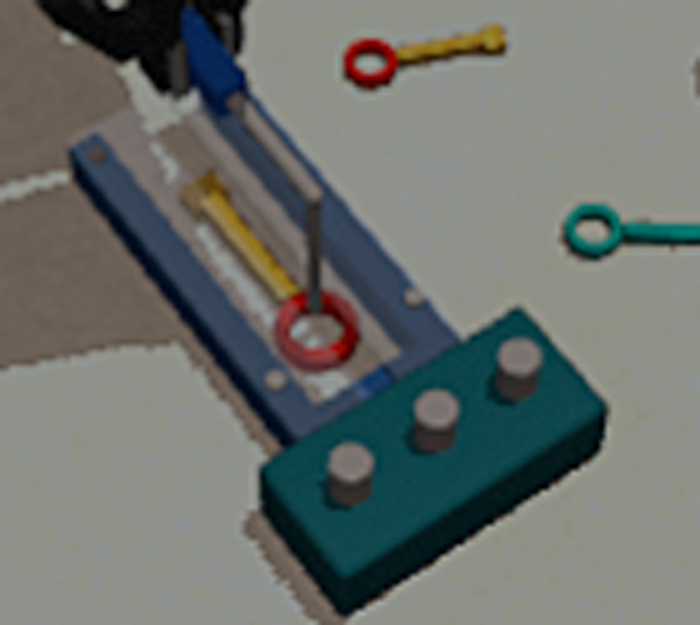

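The tip entered the slit at scene crop (314,308), over the ring's hole. I'll lower the last 12 mm and begin the drag along the duct axis.

Emit:
{"api": "servo_tool", "payload": {"series": [0,0,-0.004,0,0,0,0.01,0,0,-0.004,0,0,0,0.01,0,0,-0.003,0,0,0,0.01,0,0,0,0,0,0,0.01,0,0,0,0,0,0,0.01,-0.003,-0.0003,0,0,0,0,0.01,-0.005,-0.0005,0,0,0,0,0.01,-0.006,-0.0005,0,0,0,0,0.01,-0.006,-0.0005,0,0,0,0,0.01,0,0,0,0,0,0,0.01]}}

```text
time_s: 10.55
position: [0.5516, -0.0501, 0.074]
orientation: [-2.123, -2.316, 0.0]
force: [0.2, 0.9, -1.4]
width: 0.0154
```

Run:
```python
from cell import ctrl
from h import *
s=ctrl.state(); print(s["time_s"],s["position"],s["orientation"],s["width"],s["force"])
snap(ctrl,"side",5,(200,330,185,275),6); snap(ctrl,"scene",5,(205,345,190,315),5)
```

```text
10.55 [ 0.55158806 -0.05006734  0.073966  ] [-2.12251677e+00 -2.31582713e+00  2.57082119e-04] 0.015377060563773673 [ 0.19655733  0.91964269 -1.39718383]
```

View pics/scene5c.png

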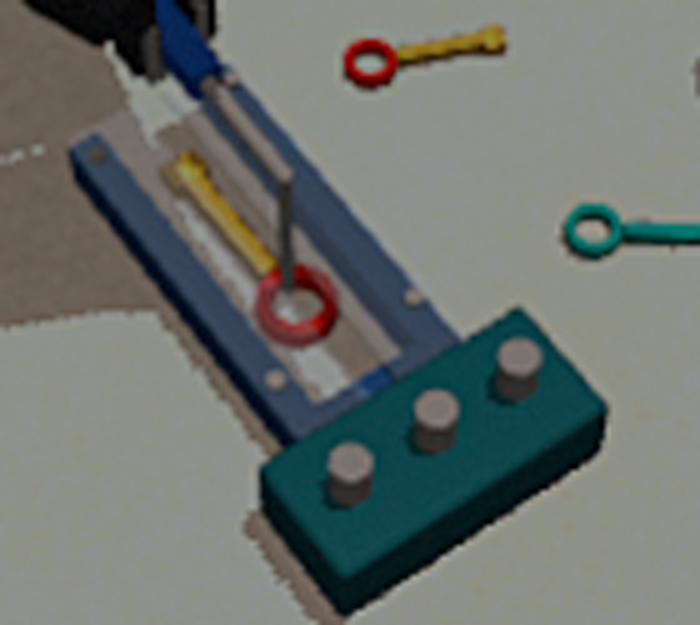

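View pics/side5c.png

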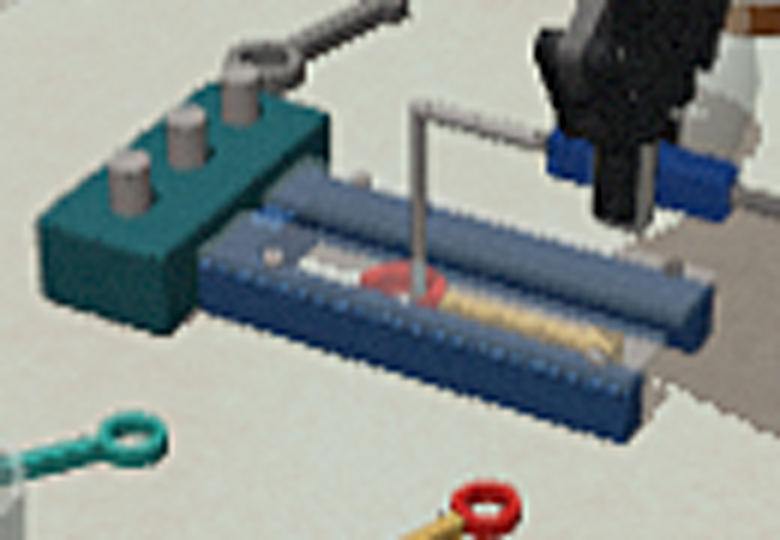

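The hook has caught: the eye moved from (316,329) to (297,305) in the crop. I'll drag on.

Emit:
{"api": "servo_tool", "payload": {"series": [-0.008,-0.0007,0,0,0,0,0.01,-0.008,-0.0008,0,0,0,0,0.01,-0.008,-0.0007,0,0,0,0,0.01,-0.008,-0.0007,0,0,0,0,0.01,-0.008,-0.0008,0,0,0,0,0.01,-0.008,-0.0007,0,0,0,0,0.01,-0.008,-0.0007,0,0,0,0,0.01,-0.008,-0.0008,0,0,0,0,0.01,-0.008,-0.0007,0,0,0,0,0.01,-0.008,-0.0007,0,0,0,0,0.01]}}

```text
time_s: 11.9
position: [0.4715, -0.0574, 0.0739]
orientation: [2.122, 2.316, 0.0]
force: [0.6, -0.0, -1.1]
width: 0.0147
```

Emit:
{"api": "servo_tool", "payload": {"series": [-0.008,-0.0007,0,0,0,0,0.01,-0.008,-0.0008,0,0,0,0,0.01,-0.008,-0.0007,0,0,0,0,0.01,-0.008,-0.0007,0,0,0,0,0.01,-0.008,-0.0008,0,0,0,0,0.01,-0.008,-0.0007,0,0,0,0,0.01,-0.008,-0.0007,0,0,0,0,0.01,-0.008,-0.0008,0,0,0,0,0.01,-0.008,-0.0007,0,0,0,0,0.01,0,0,0,0,0,0,0.01]}}

```text
time_s: 13.15
position: [0.3994, -0.0639, 0.0739]
orientation: [-2.122, -2.315, 0.0]
force: [-0.1, 0.3, 0.0]
width: 0.0152
```

Run:
```python
from cell import ctrl
from h import *
s=ctrl.state(); print(s["time_s"],s["position"],s["orientation"],s["width"],s["force"])
snap(ctrl,"side",6,(240,400,195,295),5); snap(ctrl,"scene",6,(165,305,130,280),4)
```

```text
13.15 [ 0.39943321 -0.06390233  0.07386794] [-2.12245146e+00 -2.31546468e+00  3.62051739e-04] 0.015182157323555795 [-0.09775522  0.25342829  0.03773188]
```

View pics/scene6c.png

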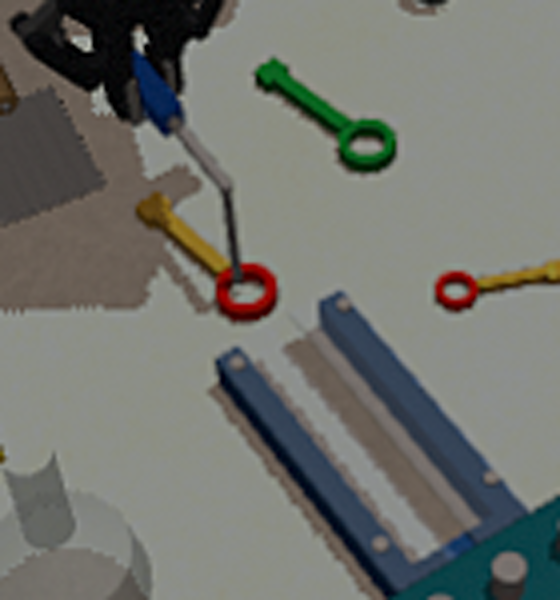

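View pics/side6c.png

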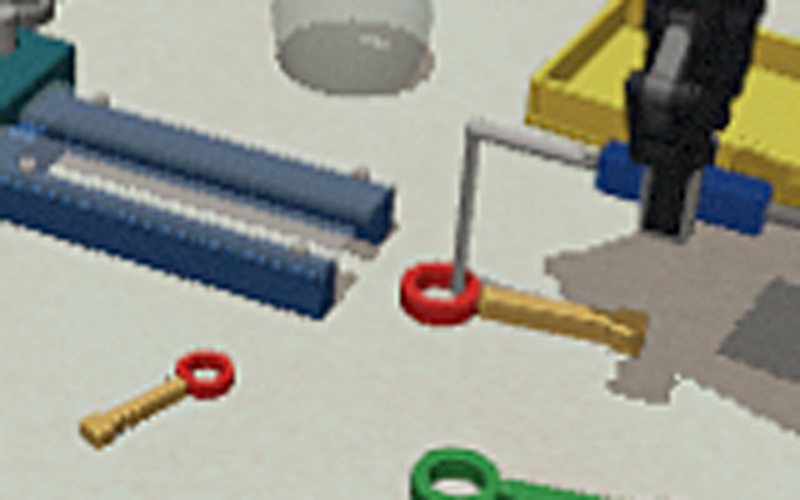

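The key is wholly out, with the eye at scene crop (246,291) and the prong in it. I'll raise the pick and return it to its rest.

Emit:
{"api": "servo_tool", "payload": {"series": [0.002,0,0.006,0,0,0,0.01,0,0,0.014,0,0,0,0.01,0,0,0.02,0,0,0,0.01,0,0,0.02,0,0,0,0.01,0,0,0.02,0,0,-0.15,0.01,0,0,0.02,0,0,-0.15,0.01,0,0,0.02,0,0,-0.15,0.01,0,0,0.016,0,0,-0.15,0.01,0,0,0,0,0,-0.15,0.01,0,0,0,0,0,-0.1,0.01]}}

```text
time_s: 14.5
position: [0.4018, -0.0638, 0.2094]
orientation: [-2.207, -2.235, 0.0]
force: [-0.5, -1.3, -1.0]
width: 0.015
```

Emit:
{"api": "servo_tool", "payload": {"series": [0.003,0.039,0,0,0,0,0.01,0.003,0.039,0,0,0,0,0.01,0.003,0.039,0,0,0,0,0.01,0.003,0.039,0,0,0,0,0.01,0.003,0.039,0,0,0,0,0.01,0.003,0.039,0,0,0,0,0.01,0.003,0.039,0,0,0,0,0.01,0.0022,0.039,0,0,0,0,0.01,0.001,0.0426,0,0,0,0,0.01,0,0,0,0,0,0,0.01]}}

```text
time_s: 15.75
position: [0.4255, 0.2926, 0.2087]
orientation: [-2.203, -2.238, 0.002]
force: [0.4, -1.1, -1.4]
width: 0.0149
```

Run:
```python
from cell import ctrl
from h import *
s=ctrl.state(); print(s["time_s"],s["position"],s["orientation"],s["width"],s["force"])
snap(ctrl,"side",7,(190,350,200,400),3); snap(ctrl,"scene",7,(165,305,130,280),4);snap(ctrl,"wrist",7)
```

```text
15.75 [0.4255022  0.29255525 0.20865578] [-2.2027834  -2.23845431  0.00249724] 0.014900201340586788 [ 0.43117426 -1.09825835 -1.35678518]
```

View pics/scene7.png

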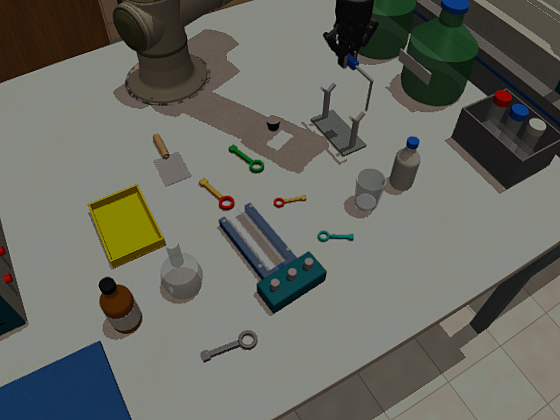

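View pics/side7c.png

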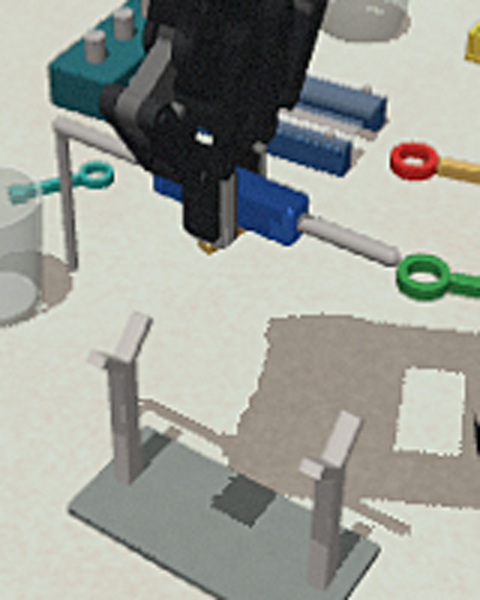

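Emit:
{"api": "servo_tool", "payload": {"series": [0,0,-0.01,0,0,0,0.01,0,0,-0.016,0,0,0,0.01,0,0,-0.016,0,0,0,0.01,0,0,-0.016,0,0,0,0.01,0,0,-0.016,0,0,0,0.01,0,0,-0.016,0,0,0,0.01,0,0,-0.014,0,0,0,0.01,0,0,-0.01,0,0,0,0.01,0,0,-0.006,0,0,0,0.01,0,0,0,0,0,0,0.01]}}

```text
time_s: 17.15
position: [0.4262, 0.2906, 0.0897]
orientation: [-2.207, -2.236, 0.001]
force: [0.4, 0.1, -1.3]
width: 0.015
```

Run:
```python
from cell import ctrl
from h import *
s=ctrl.state(); print(s["time_s"],s["position"],s["orientation"],s["width"],s["force"])
snap(ctrl,"side",8,(190,350,250,420),4); snap(ctrl,"scene",8,(290,400,40,170),4.5)
```

```text
17.15 [0.42616347 0.29062951 0.08969749] [-2.20678768e+00 -2.23580056e+00  5.42715708e-04] 0.015049904648474176 [ 0.37853456  0.12084823 -1.30384931]
```

View pics/scene8c.png

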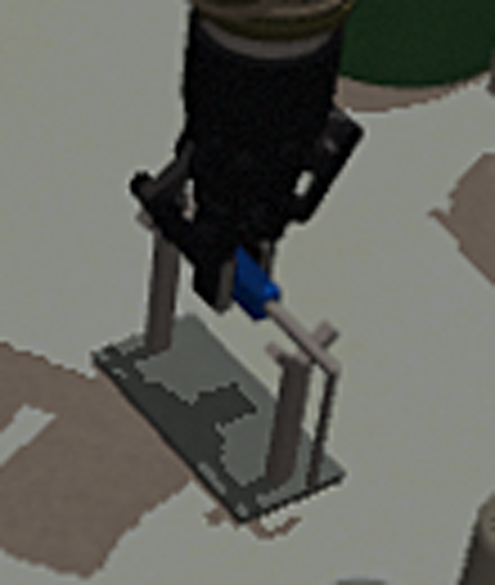

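View pics/side8c.png

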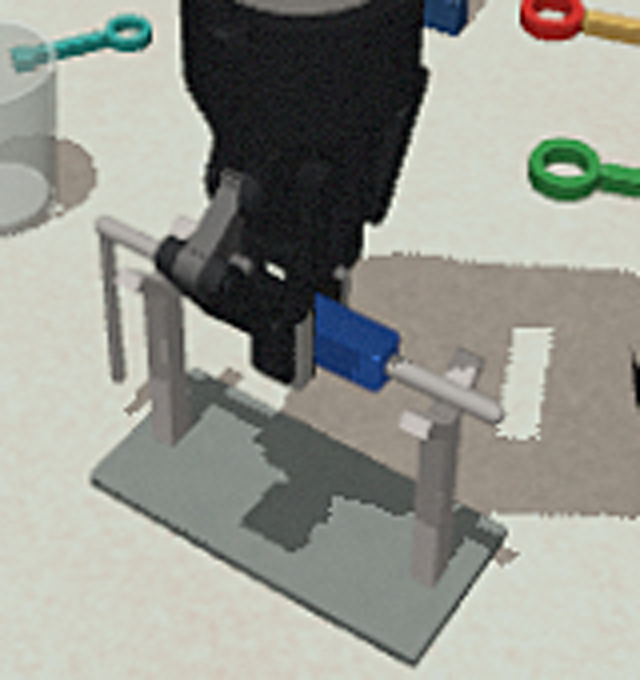

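The pick sits in both forks. I'll lower 7 mm, release and rise.

Emit:
{"api": "servo_tool", "payload": {"series": [0,0,-0.004,0,0,0,0.01,0,0,-0.003,0,0,0,0.01,0,0,0,0,0,0,0.01,0,0,0,0,0,0,0.025,0,0,0,0,0,0,0.045,0,0,0,0,0,0,0.05,0,0,0,0,0,0,0.05,0,0,0.01,0,0,0,0.05,0,0,0.02,0,0,0,0.05,0,0,0.03,0,0,0,0.05]}}

```text
time_s: 18.5
position: [0.4259, 0.2906, 0.1437]
orientation: [-2.207, -2.236, 0.001]
force: [0.1, 0.7, 0.6]
width: 0.0498
```

Emit:
{"api": "servo_tool", "payload": {"series": [0,0,0.03,0,0,0,0.05,0,0,0.03,0,0,0,0.05,-0.003,-0.04,0,0,0,0,0.05,-0.003,-0.04,0,0,0,0,0.05,-0.003,-0.04,0,0,0,0,0.05,-0.003,-0.04,0,0,0,0,0.05,-0.003,-0.04,0,0,0,0,0.05,-0.003,-0.04,0,0,0,0,0.05,-0.003,-0.04,0,0,0,0,0.05,0,-0.04,0,0,0,0,0.05]}}

```text
time_s: 19.75
position: [0.405, -0.0306, 0.2037]
orientation: [2.206, 2.235, 0.001]
force: [0.1, -0.4, -0.1]
width: 0.0502
```

Run:
```python
from cell import ctrl
from h import *
s=ctrl.state(); print(s["time_s"],s["position"],s["orientation"],s["width"],s["force"])
snap(ctrl,"side",9,(190,350,250,420),4); snap(ctrl,"scene",9,(165,305,130,280),4);snap(ctrl,"wrist",9)
```

```text
19.75 [ 0.40498677 -0.03058283  0.20371697] [2.20605516e+00 2.23511405e+00 7.94935554e-04] 0.05020105673544708 [ 0.13795029 -0.36622742 -0.14503024]
```

View pics/side9.png

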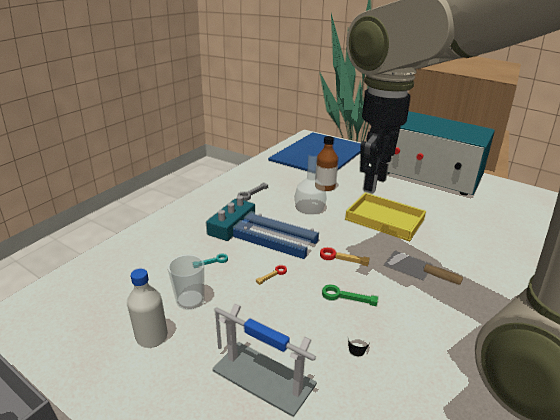

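View pics/wrist9.png

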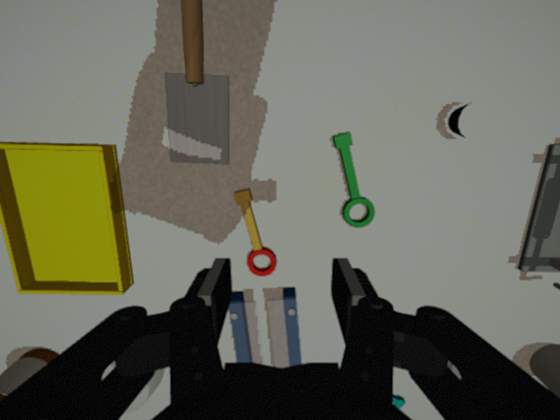

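View pics/scene7c.png

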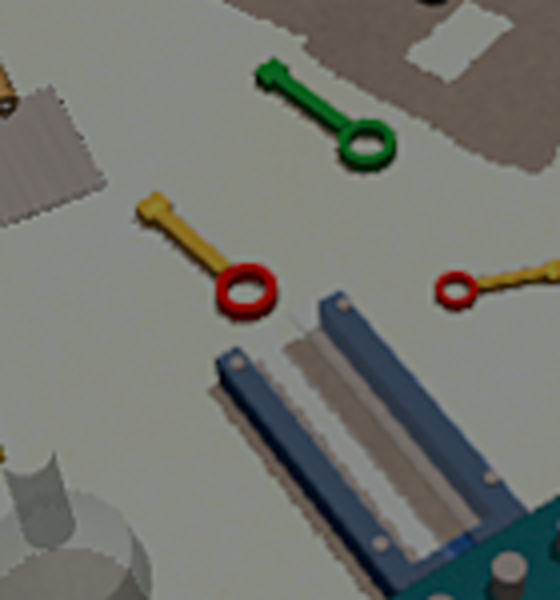

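Run:
```python
from h import *
s=fr("scene",7);d=fr("side",9);w=fr("wrist",9)
S=lambda u,v:((u+.5)/4-.5+165,(v+.5)/4-.5+130)
o=[(s,*S(246,291),np.array([.042,0,.008])),(s,*S(147,201),np.array([-.048,0,.010])),(w,262,261,np.array([.042,0,.008])),(w,243,190,np.array([-.048,0,.008])),(d,328,254.5,np.array([.042,0,.006])),(d,369,261,np.array([-.048,0,.006]))]
p,r=fit(o,[.44,-.06,.09]);print(p,np.degrees(p[2]),r.round(1)); print(T(p,[[.042,0,.006],[-.048,0,.006]]))
```

```text
[ 0.45133778 -0.06355504  0.23667817] 13.560660358691113 [[ 0.1 -1.7]
 [ 0.1 -2.1]
 [-0.1  0.8]
 [-0.7 -0.2]
 [-0.3 -0.6]
 [-0.3  1.5]]
[[ 0.49216691 -0.0537071   0.006     ]
 [ 0.40467591 -0.07480982  0.006     ]]
```

Emit:
{"api": "servo_tool", "payload": {"series": [0.0051,-0.0032,-0.01,0,0,0.3,0.045,0.0051,-0.0032,-0.01,0,0,0.3,0.045,0.0051,-0.0032,-0.01,0,0,0.3,0.045,0.0051,-0.0032,-0.02,0,0,0.3,0.045,0.0051,-0.0032,-0.02,0,0,0.3,0.045,0.0051,-0.0032,-0.02,0,0,0.3,0.045,0.0051,-0.0032,-0.02,0,0,0.3,0.045,0.0051,-0.0032,-0.02,0,0,0.3,0.045,0.0102,-0.0062,-0.01,0,0,0.15,0.045,0,0,0,0,0,0,0.045]}}

```text
time_s: 21.15
position: [0.4562, -0.061, 0.0618]
orientation: [-1.943, -2.466, 0.001]
force: [0.4, 1.4, 0.7]
width: 0.0448
```

Run:
```python
from cell import ctrl
from h import *
s=ctrl.state(); print(s["time_s"],s["position"],s["orientation"],s["width"],s["force"])
snap(ctrl,"side",10,(270,410,195,295),5.5); snap(ctrl,"scene",10,(165,305,130,280),4);snap(ctrl,"wrist",10)
```

```text
21.15 [ 0.45615621 -0.0609727   0.06183072] [-1.94297972e+00 -2.46646968e+00  8.04625493e-04] 0.0448159361636967 [0.44503562 1.39887603 0.65254074]
```

View pics/side10c.png

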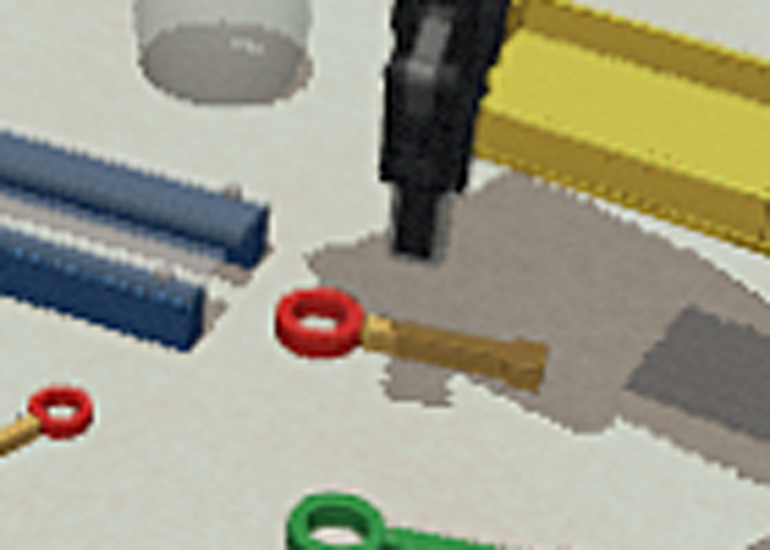

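View pics/scene10c.png

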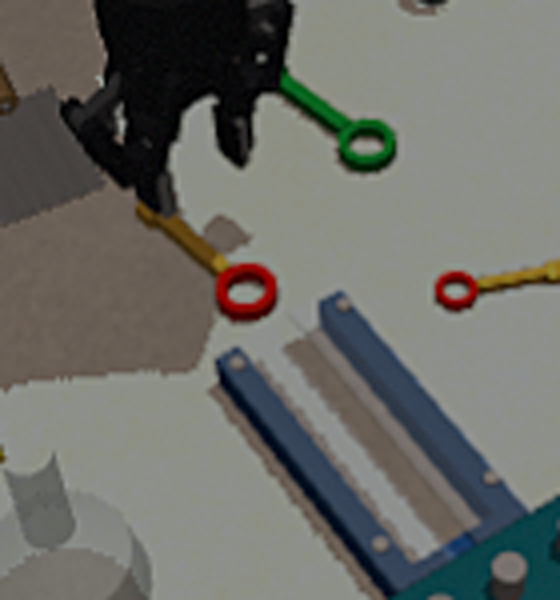

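View pics/wrist10.png

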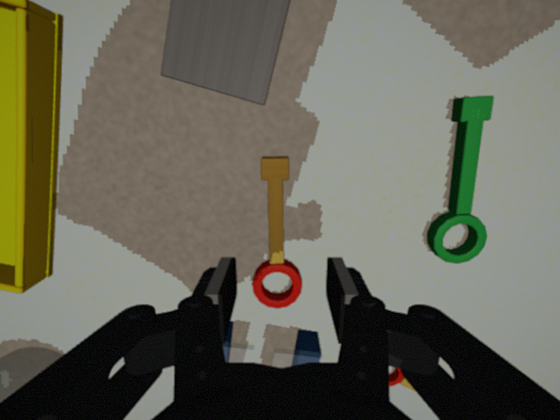

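The key is lined up between the fingers, its shank at (277,215) near the jaw midline, and nothing else is in the swath. I'll descend and grip.

Emit:
{"api": "servo_tool", "payload": {"series": [0,-0.001,-0.012,0,0,0,0.045,0,0,-0.012,0,0,0,0.045,0,0,-0.012,0,0,0,0.045,0,0,-0.012,0,0,0,0.045,0,0,-0.006,0,0,0,0.045,0,0,-0.003,0,0,0,0.045,0,0,-0.001,0,0,0,0.03,0,0,0,0,0,0,0.015,0,0,0,0,0,0,0.004,0,0,0,0,0,0,0.004], "squeeze": 50}}

```text
time_s: 22.55
position: [0.4564, -0.0622, 0.0053]
orientation: [1.945, 2.467, 0.0]
force: [-0.7, 0.9, 6.0]
width: 0.0082
```

Emit:
{"api": "servo_tool", "payload": {"series": [0,0,0,0,0,0,0.004,0,0,0,0,0,0,0.004,0,0,0.005,0,0,0,0.004,0,0,0.01,0,0,0,0.004,0,0,0.015,0,0,0,0.004,0,0,0.02,0,0,0,0.004,0,0,0.02,0,0,0,0.004,0,0,0.01,0,0,0,0.004,0,0,0,0,0,0,0.004,0,0,0,0,0,0,0.004]}}

```text
time_s: 23.8
position: [0.4559, -0.062, 0.0844]
orientation: [-1.944, -2.466, 0.0]
force: [-0.3, 0.0, -0.6]
width: 0.0083
```

Run:
```python
from cell import ctrl
from h import *
s=ctrl.state(); print(s["time_s"],s["position"],s["orientation"],s["width"],s["force"])
snap(ctrl,"side",11,(270,410,165,265),5.5); snap(ctrl,"scene",11,(135,275,100,250),4);snap(ctrl,"wrist",11)
```

```text
23.8 [ 0.45586504 -0.06200022  0.08438069] [-1.94439309e+00 -2.46629783e+00  4.31111149e-04] 0.008251291682901337 [-0.28151181  0.04148872 -0.56208686]
```

View pics/side11c.png

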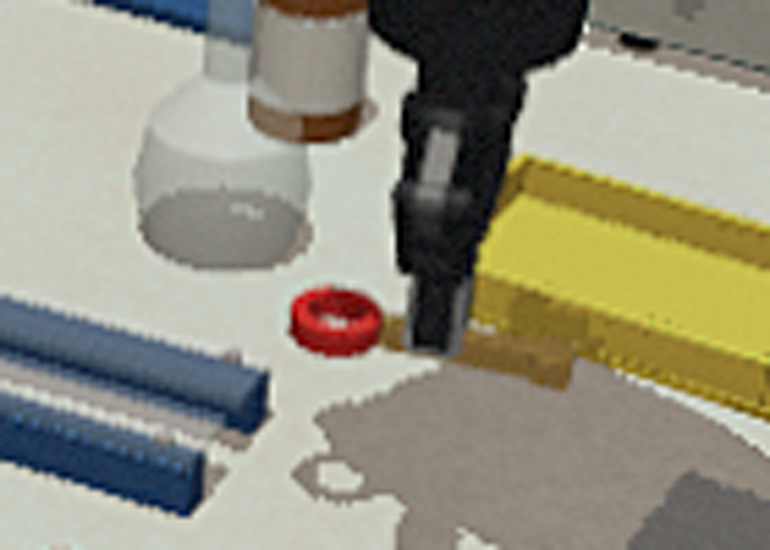

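View pics/scene11c.png

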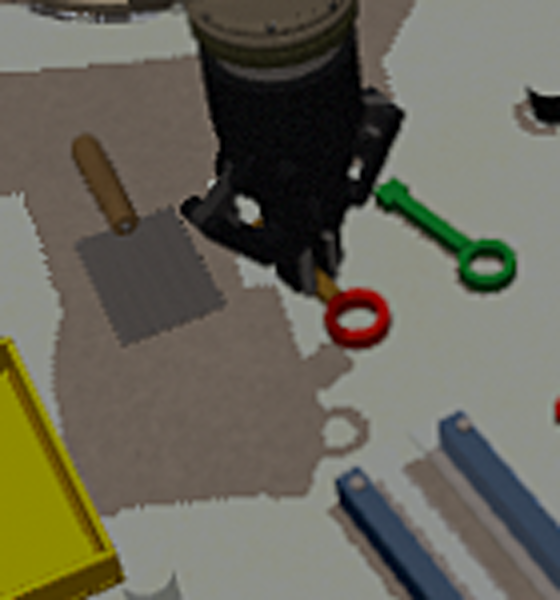

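Emit:
{"api": "servo_tool", "payload": {"series": [-0.001,-0.022,0,0,0,-0.3,0.004,-0.001,-0.022,0,0,0,-0.3,0.004,-0.001,-0.022,0,0,0,-0.3,0.004,-0.001,-0.022,0,0,0,-0.3,0.004,-0.001,-0.022,0,0,0,-0.3,0.004,-0.001,-0.022,0,0,0,-0.3,0.004,-0.001,-0.022,0,0,0,-0.3,0.004,-0.001,-0.022,0,0,0,-0.3,0.004,-0.001,-0.022,0,0,0,-0.3,0.004,-0.001,-0.014,0,0,0,-0.2,0.004]}}

```text
time_s: 25.2
position: [0.4461, -0.2755, 0.0848]
orientation: [2.243, 2.2, 0.0]
force: [-0.9, 0.8, -0.6]
width: 0.0081
```

Emit:
{"api": "servo_tool", "payload": {"series": [0,0,0,0,0,0,0.004,0,0,-0.01,0,0,0,0.004,0,0,-0.01,0,0,0,0.004,0,0,-0.01,0,0,0,0.004,0,0,0,0,0,0,0.004,0,0,0,0,0,0,0.004,0,0,0,0,0,0,0.004,0,0,0,0,0,0,0.004,0,0,0,0,0,0,0.004,0,0,0,0,0,0,0.004]}}

```text
time_s: 26.45
position: [0.4462, -0.2741, 0.0549]
orientation: [2.241, 2.202, 0.0]
force: [-0.7, 0.7, -0.7]
width: 0.0081
```

Run:
```python
from cell import ctrl
from h import *
s=ctrl.state(); print(s["time_s"],s["position"],s["orientation"],s["width"],s["force"])
snap(ctrl,"side",12,(320,460,150,250),5.5); snap(ctrl,"scene",12,(70,210,130,280),4)
```

```text
26.45 [ 0.44622196 -0.27411176  0.05493857] [2.24068898e+00 2.20193099e+00 1.22064720e-06] 0.008056034359417525 [-0.69793689  0.72706447 -0.73017543]
```

View pics/side12c.png

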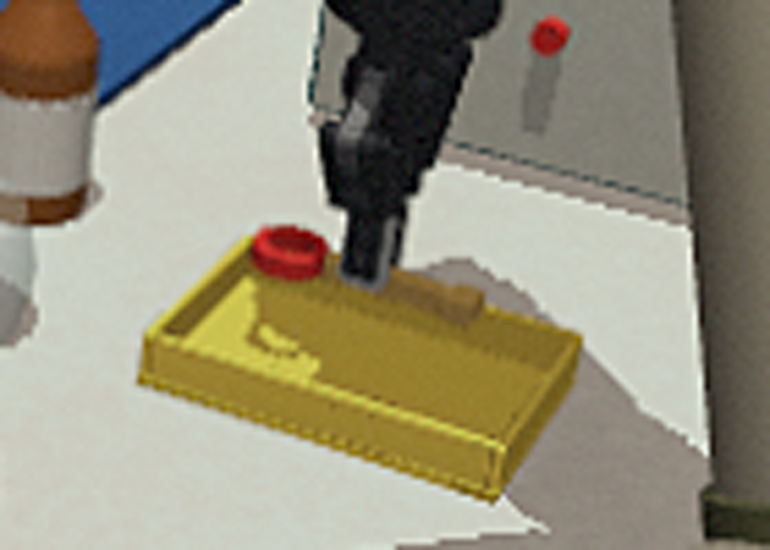

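View pics/scene12c.png

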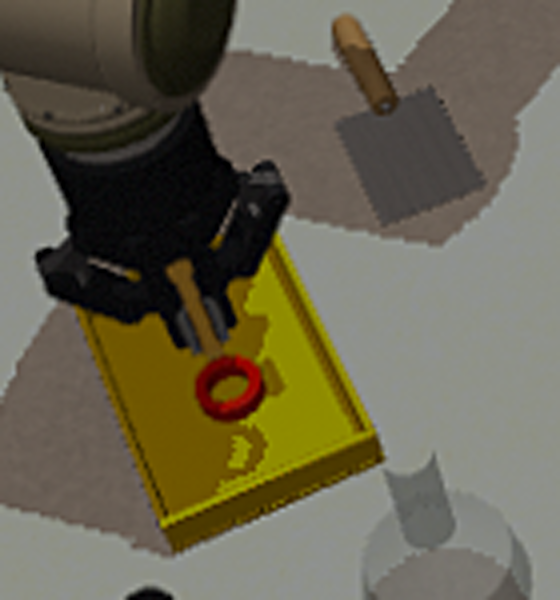

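The key hangs over the middle of the tray. I'll lower, release and rise.

Emit:
{"api": "servo_tool", "payload": {"series": [0,0,-0.01,0,0,0,0.004,0,0,-0.01,0,0,0,0.004,0,0,-0.01,0,0,0,0.004,0,0,-0.008,0,0,0,0.004,0,0,-0.004,0,0,0,0.004,0,0,-0.001,0,0,0,0.004,0,0,0,0,0,0,0.004,0,0,0,0,0,0,0.02,0,0,0,0,0,0,0.035,0,0,0,0,0,0,0.04]}}

```text
time_s: 27.8
position: [0.4463, -0.2741, 0.012]
orientation: [2.241, 2.202, -0.0]
force: [0.0, 0.1, 0.1]
width: 0.0398
```

Emit:
{"api": "servo_tool", "payload": {"series": [0,0,0.005,0,0,0,0.04,0,0,0.01,0,0,0,0.04,0,0,0.02,0,0,0,0.04,0,0,0.03,0,0,0,0.04,0,0,0.03,0,0,0,0.04,0,0,0.03,0,0,0,0.04,0,0.02,0.03,0,0,0,0.04,0,0.05,0.03,0,0,0,0.04,0,0.05,0,0,0,0,0.04,0,0.05,0,0,0,0,0.04]}}

```text
time_s: 29.05
position: [0.446, -0.1026, 0.198]
orientation: [2.24, 2.2, 0.001]
force: [1.8, -0.8, 0.3]
width: 0.0398
```

Run:
```python
from cell import ctrl
from h import *
s=ctrl.state(); print(s["time_s"],s["position"],s["orientation"],s["width"],s["force"])
snap(ctrl,"side",13,(320,460,150,250),5.5); snap(ctrl,"scene",13,(70,210,130,280),4)
```

```text
29.05 [ 0.44602235 -0.10263387  0.19795   ] [2.24003264e+00 2.20044134e+00 9.41917679e-04] 0.03975295083438969 [ 1.76667136 -0.75552545  0.34073662]
```

View pics/side13.png

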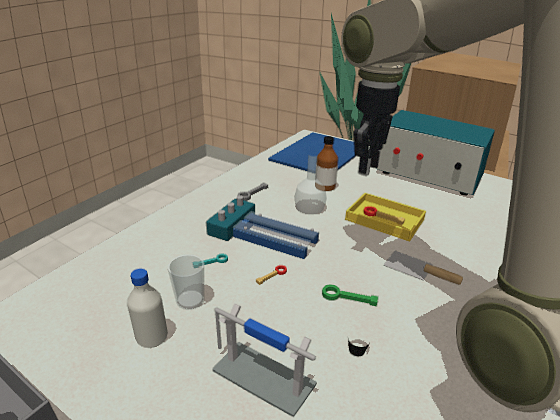

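View pics/scene13.png

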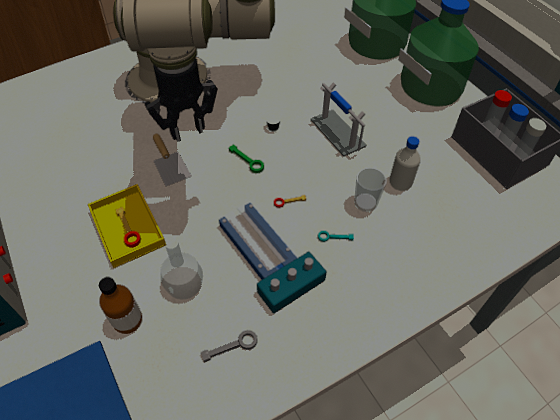

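View pics/side13c.png

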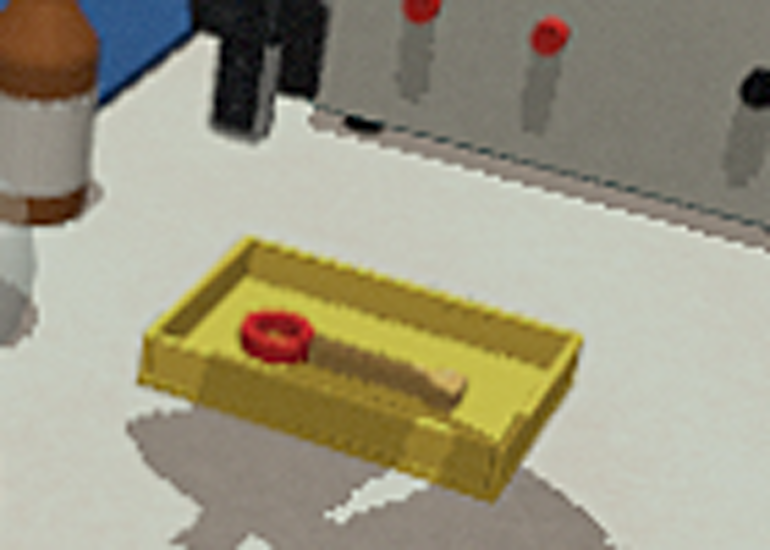

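The key lies flat in the tray (scene eye (132,240), bit (122,209)), the pick is on its rest, and all glassware is standing. A quick numeric check, then I'll hand in.

Run:
```python
from h import *
s=fr("scene",13); t=np.array([.446,-.2743])
print(onz(s,132,240,.012)[:2]-t, onz(s,122,209,.014)[:2]-t)
from cell import ctrl
print(ctrl.finish_job())
```

```text
[ 0.04445377 -0.00240166] [-0.04360207  0.00600003]
the job is handed in; nothing more can be done
None
```

The drain key is in the yellow tray, the pick is back on its rest, and the job was handed in at about 29 s of the 67 s allowed.

- **Key out of the duct:** I hooked the key's eye through the slit and dragged it until the whole key was outside the mouth. The prong was still in the ring and low at the end of the drag. Wrist forces stayed at about 1.5 N through the hooking and dragging.
- **Pick:** I lifted it clear of the duct and laid it back in both forks of its rest. It was let go there, well away from the duct.
- **Key in the tray:** The last picture shows it flat. The eye is about 44 mm along and 2 mm off the tray's centre line; the bit is about 44 mm the other way and 6 mm off. Both are well inside the limits.
- **Glassware:** All bottles, the beaker and the flask were standing and looked unmoved in the last pictures.

No check failed. Camera fits mostly agreed to about 1–2 pixels, with a few points up to nearly 4. I did not measure the resting speeds or the contact force between pick and duct; I judged those from the pictures only.

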